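# Clamp a cut bar in the drilling jig on the shop counter

### The job

Clamp the aluminium bar in the drilling jig for drilling: with the outside of a finger push the parked clamp strap round until it lies fully over the bar against its stop, and then push the cam lever on its end all the way down, so that the rubber foot bears on the bar. Use touch only: do not pick up or shift the bar, leave everything else on the counter where it is, and move clear at the end.

Things in the scene. Friction and masses are not known exactly. Their poses are not given: they have to be found in the camera images.
- jig: Fixed drilling jig: grey plate 220 x 280 x 18 mm (x, y, z), origin under its centre. The bar lies along jig y at x = +30 mm between fences (tops at z 30 mm). A drill bridge (top at z 74 mm) spans it at y = +80 to +110 mm. Strap pivot post at x = -60, y = 0; stop pin at x = -12, y = +18 mm (strap stops against it). Otherwise bare, but for the offcut.
- strap (a joint): Clamp strap, turning about the vertical pivot, counterclockwise from above: 0 = parked, pointing 1.745 rad (100 deg) clockwise of jig +x; 1.745 = fully over the bar at its stop, pointing along jig +x (heading = jig yaw - 1.745 + value). Starts at 0 to 0.5. Stiff (about 0.07 N m); stays where it is left.
- strap_pivot (a point): On the strap pivot axis, level with the strap top (68 mm above the counter). The strap is a steel flat 24 mm wide, 12 mm thick (underside 56 mm above the counter), from 16 mm behind the pivot to 106 mm ahead. A bolt head (radius 11 mm) rises 8 mm above it at the pivot; fork cheeks of the lever rise 20 mm above it, 80 to 100 mm out.
- strap_end (a point): Point on the strap top face 90 mm from the pivot, below the lever hinge and above the foot.
- lever (a joint): Cam lever on the strap end: 0 = upright, 1.5 = fully down (stop), handle almost level and pointing outward from the pivot, in line with the strap. It tips outward about a level axis across the strap. Starts at 0.45 to 0.75. Needs about 0.15 N m (3 N at the ball), up to 0.2 N m near the end; stays where it is left. Its value lowers the foot.
- lever_hinge (a point): Centre of the lever hinge, 90 mm out from the pivot, 12 mm above the strap top (80 mm above the counter).
- lever_ball (a point): Centre of the black ball (radius 9 mm) at the lever end, 55 mm from the hinge; the round shank has radius 6 mm.
- foot: Sprung rubber foot (disc, radius 10 mm) under the strap, 90 mm from the pivot; origin on its axis, 6.6 mm above its lower face. It clears the bar by 1.5 mm or more at the start and presses on it with about 6 N when the lever is fully down over the bar. Lowered beforehand, it would strike the side of the bar.
- bar: Loose aluminium box section 25 x 220 x 25 mm (x, y, z), about 0.3 kg, lying in the jig along its y; origin at the centre of its underside, top face 43 mm above the counter. Do not lift or shift it.
- offcut: short loose offcut of the same aluminium box section, 25 x 50 x 25 mm (x, y, z), lying on the jig plate; leave alone
- oil: small standing oil bottle, radius 18 mm, 75 mm high; bystander, origin at its foot
- screwdriver: screwdriver lying on the counter, 190 mm long; bystander
- tape: roll of tape lying flat, outer radius 45 mm, 25 mm high; bystander
- screwbox: open grey box with one divider, 100 x 75 x 40 mm; bystander
- tin: standing tin, radius 33 mm, 70 mm high; bystander, origin at its foot
- hinges: closed cardboard box, 90 x 60 x 30 mm; bystander
There are look-alikes about, which are no part of the job. Of the things shaped like the bar, the aluminium one is meant.

How it is judged:
By the outcome, as a careful person would: the job done as asked, in the order asked, and still so for the second after the job is handed in, with the robot touching nothing.
It also fails if it takes over 48 s, if anything falls off the work surface, if the arm or the gripper's body presses on something with over 40 N, if the wrist force passes 120 N, or if a joint passes its speed limit or range.

### The arm

A 6-joint arm with a two-finger parallel gripper is mounted at the origin on the work surface. World frame = base frame: x ahead of the robot, y to its left, z up, the work surface at z = 0. Lengths are in m, angles in rad, forces in N, time in s.
With the tool pointing down it reaches from about 0.35 to 0.925 m from the base axis. Payload 6.4 kg.
Tool frame: the origin (TCP) lies midway between the tips of the shut fingers; the grasp point (between the pads) lies 19 mm behind it (robot.grip_point_offset is the distance from the TCP to the grasp point, in m); x points along the fingers, y is the direction in which the jaws open and shut, and the axes are right-handed (so a half turn about x gives the same grasp; the last joint's range is limited). The gripper opens to 94 mm and grips with 3 to 60 N. Pads are 16 mm wide; open, the fingers measure 119 mm over their backs; the gripper's body (75 mm by 177 mm) begins 78 mm behind the grasp point.
Start: joints at [-0.174, 0.245, 1.558, -0, 1.339, -0.174], TCP at [0.65, 0, 0.205] pointing down, gripper open.
Joint ranges: [-3.13, 3.13], [-1.02, 2.26], [0.13, 2.54], [-0.95, 4.09], [0.21, 2.88], [-2.74, 2.74]. Speed limits (rad/s): [2.57, 2.57, 3.14, 3.14, 3.14, 3.14].

### API

Orientations are given as a unit quaternion [w, x, y, z].
In Python, from plant import robot gives the robot as it stands. The module is installed in compiled form; this text tells all that it offers.
- The arm moves only by the shell command python3 -m jog 'ROWS' [FORCE]. ROWS is JSON, a list of rows, each a list of 3 entries, a list of its own where there are three numbers: the shift along the world's x, y, z in m, then the turn, a rotation vector about the world's x, y, z in degrees, then the gripper's target within -1 to 1 (fully open at 1, half-way at 0, shut at -1). In form: [[[x, y, z], [ax, ay, az], fingers], ...]. A call has 1 to 12 rows; each row is the pose to reach, as a shift and turn from the pose commanded when the call began; what a row does not reach only later rows make up. A row lasts 1/8 s, in which the tool goes at most 62.5 mm and 10.7 degrees, less where a joint would pass 70% of its speed; a pose out of reach is approached as far as the arm can. A call with a gripper value outside its range is refused whole. The fingers move at their own pace and stop on an object; FORCE is the grip in N (left out, the last holds). Time passes only in rows, so rows that repeat a pose let the fingers close. It gives the time, the measured TCP pose, the force and the opening at its end, in the units of the state.
- robot.state(): the state, without advancing time (a new reading comes with each control period).
- robot.get_image(name): name is "scene" or "side" or "wrist"; returns the picture (480x640x3 uint8, red, green, blue); there is no depth.
- robot.camera_model(name): a dict with "mtx" (3x3 intrinsics, pixels), "R" (3x3) and "t" (3): a world point X has camera coordinates R X + t. Camera axes: x right, y down, z forward; pixel columns grow to the right and rows downward; lengths in m; the calibration is good to about 2 mm. A picture is of the moment at which its call begins: read the wrist's pose just before it. camera_model takes no time and is no camera call; for the wrist camera it gives the pose at the moment of the call.
- robot.close_job(): hands the job in, once; it reports no verdict.
The state is a dict: "time": time; "joint_positions": joint angles; "dq": joint speeds; "effort": joint torques, N m; "position": TCP position; "tool_rot": TCP orientation; "force": force on the tool from outside, world axes, zero at the start; "moment": the same for the moment, N m; "gripper_width": opening from 0.0 (shut) to 1.0 (fully open).
Only numpy, scipy, OpenCV 4.12 (cv2) and the standard library are available. Lean on these libraries where they do the work, as an engineer would, in place of code of your own. Each camera call takes 0.05 s, during which the arm holds its last target.

## Working session

There is one attempt and no reset: what is moved stays moved. The work goes in short steps, Python scripts to look and compute and a shell command to move; the robot and the scene stay as the last step left them, time stands still between calls to the robot, and variables do not carry over. Pictures are saved under pics/ and viewed, and the job is handed in when it is done.

```bash
mkdir -p pics
python3 - <<'E'
from plant import robot
import cv2,numpy as np
for n in ["scene","side","wrist"]:
    m=robot.camera_model(n); im=robot.get_image(n)
    cv2.imwrite(f"pics/{n}0.png",im[:,:,::-1]); 
    print(n,np.round(m["mtx"],1).tolist(),np.round(m["R"],4).tolist(),np.round(m["t"],4).tolist())
print(robot.state())
E
```

```text
scene [[518.1, 0.0, 314.5], [0.0, 518.1, 242.0], [0.0, 0.0, 1.0]] [[-0.5353, 0.8446, -0.0143], [0.5669, 0.3466, -0.7474], [-0.6262, -0.4081, -0.6643]] [0.2715, -0.2294, 1.4122]
side [[457.1, 0.0, 311.1], [0.0, 457.1, 242.9], [0.0, 0.0, 1.0]] [[-0.8679, -0.4967, -0.006], [-0.3465, 0.6139, -0.7093], [0.356, -0.6135, -0.7049]] [0.4889, 0.2604, 0.6956]
wrist [[349.2, 0.0, 315.5], [0.0, 349.2, 237.8], [0.0, 0.0, 1.0]] [[1.0, 0.0004, -0.0015], [0.0008, -0.9575, 0.2885], [-0.0013, -0.2885, -0.9575]] [-0.6493, -0.0301, 0.3929]
{'time': 0.15, 'joint_positions': array([-1.74071751e-01,  2.45638481e-01,  1.55871099e+00, -4.60364110e-06,
        1.33871023e+00, -1.74098169e-01]), 'dq': array([-0.00158403, -0.00135319, -0.00332653, -0.00026312, -0.00197415,
        0.00084638]), 'effort': array([ 8.87750393e-04, -4.16263855e+01, -3.14982533e+01,  6.85620052e-02,
        3.16100603e-02, -6.42144232e-05]), 'position': array([6.49544441e-01, 1.03109126e-04, 2.04620570e-01]), 'tool_rot': array([ 0.4995829 ,  0.49969401,  0.50043057, -0.50029198]), 'force': array([-0.10059799,  0.2482929 , -0.60552075]), 'moment': array([-0.02634993,  0.04994417,  0.02621932]), 'gripper_width': 1.0000666688618698}
```

View pics/scene0.png

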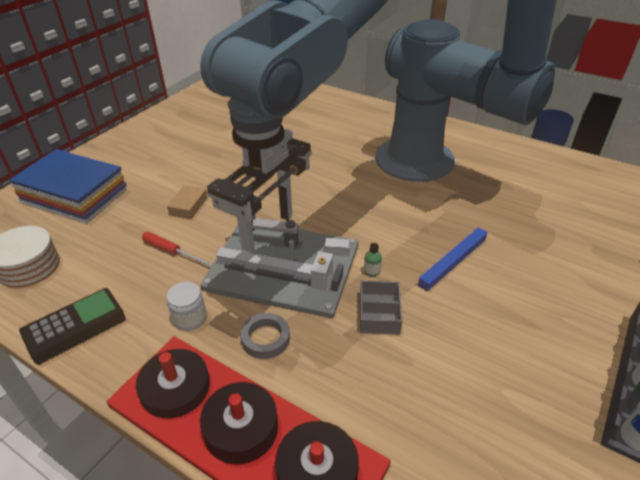

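View pics/side0.png

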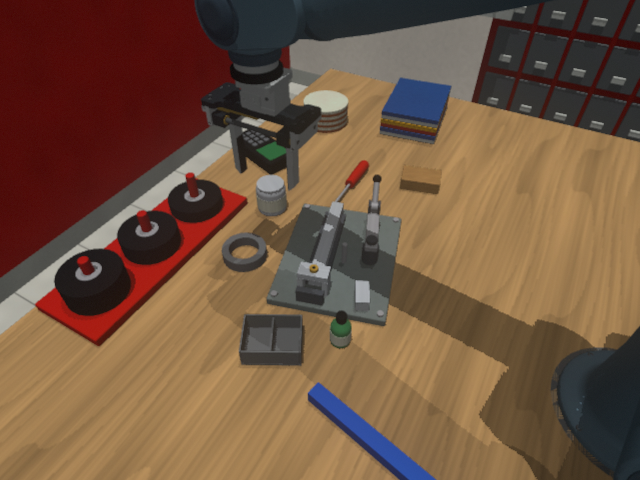

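View pics/wrist0.png

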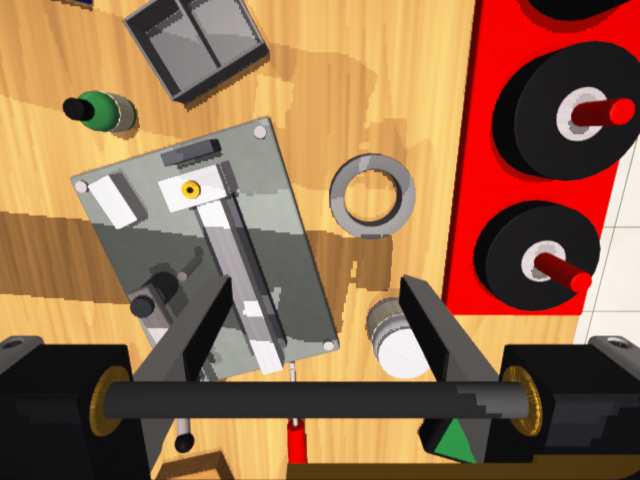

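The scene shows the jig in the middle. In the wrist view its plate corners are near (72,180), (268,118) and (340,347), the drill bridge is at (195,187) and the strap pivot at about (150,300). The lever ball is at (184,442), outward along the parked strap. Next I'll take enlarged crops to get exact pixels.

Run:
```python
import cv2
def crop(n,x0,y0,w,h,s):
    im=cv2.imread(f"pics/{n}0.png")[y0:y0+h,x0:x0+w]
    im=cv2.resize(im,None,fx=s,fy=s,interpolation=cv2.INTER_CUBIC)
    for i in range(0,w,20): cv2.putText(im,str(x0+i),(i*s,8),0,.3,(0,0,255)); cv2.line(im,(i*s,10),(i*s,14),(0,0,255))
    for i in range(0,h,20): cv2.putText(im,str(y0+i),(0,i*s+4),0,.3,(0,0,255)); 
    cv2.imwrite(f"pics/{n}0c.png",im)
crop("scene",190,200,180,120,4)
crop("side",260,165,160,160,4) if False else crop("side",260,165,150,160,3)
crop("wrist",60,100,290,360,2) if False else crop("wrist",60,100,290,290,2)
```

```text
(no output)
```

View pics/scene0c.png

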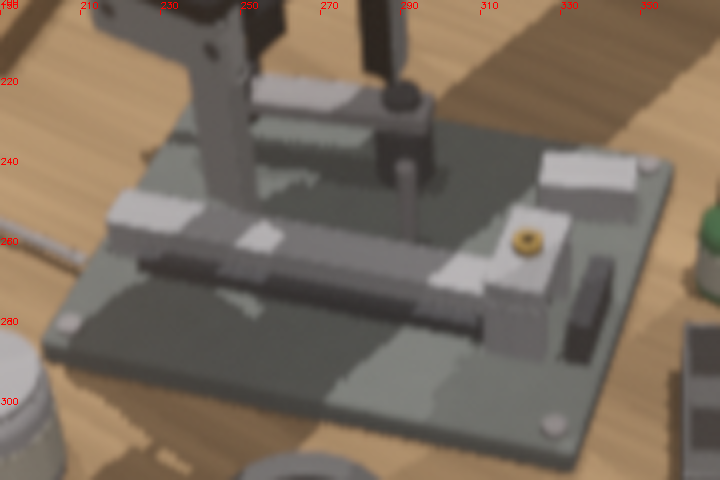

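View pics/side0c.png

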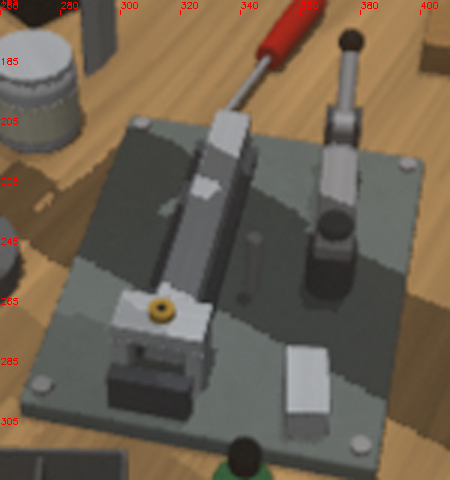

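View pics/wrist0c.png

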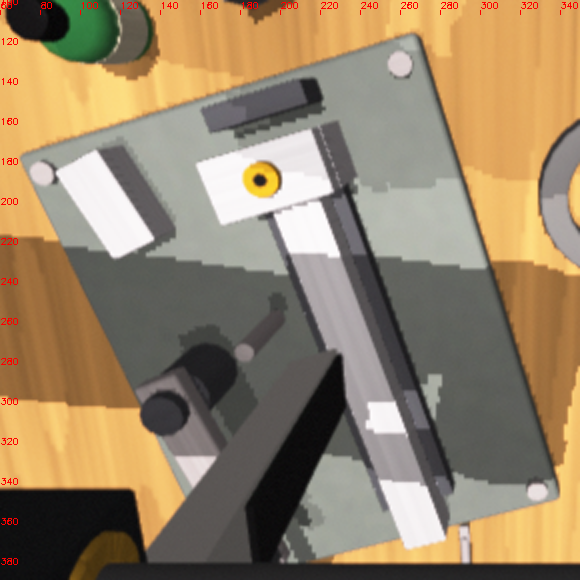

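```bash
cat > h.py <<'E'
import numpy as np, json
def proj(m,X):
    c=m["R"]@np.asarray(X)+m["t"]; p=m["mtx"]@c; return p[:2]/p[2]
def jigpt(p,q):
    x,y,a=p; c,s=np.cos(a),np.sin(a); return np.array([x+c*q[0]-s*q[1],y+s*q[0]+c*q[1],q[2]])
def ball(p,st,lv):
    h=p[2]-1.745+st; r=.09+.055*np.sin(lv); P=jigpt(p,(-.06,0,0))
    return P+np.array([r*np.cos(h),r*np.sin(h),.08+.055*np.cos(lv)])
E
python3 - <<'E'
from plant import robot
from h import *
from scipy.optimize import least_squares
M={n:robot.camera_model(n) for n in ["scene","side","wrist"]}
O=[("side",(.11,-.14,.018),(304.3,204)),("side",(-.11,-.14,.018),(401.3,217.7)),("side",(.11,.14,.018),(267.3,300)),("side",(-.11,.14,.018),(385.3,321.5)),
("wrist",(-.11,.14,.018),(71,178.5)),("wrist",(.11,.14,.018),(268.5,117.5)),("wrist",(.11,-.14,.018),(338,347.5)),
("scene",(-.11,.14,.018),(358,241.2)),("scene",(.11,.14,.018),(333.7,315)),("scene",(.11,-.14,.018),(202,286)),
("side",(-.06,0,.076),(372.3,239)),("wrist",(-.06,0,.076),(142.5,306)),("scene",(-.06,0,.076),(290.5,223.7))]
B=[("side",(377,179)),("wrist",(184,442))]
def f(v):
    r=[proj(M[n],jigpt(v[:3],q))-np.array(u) for n,q,u in O]+[proj(M[n],ball(v[:3],v[3],v[4]))-np.array(u) for n,u in B]
    return np.array(r)
s=least_squares(lambda v:f(v).ravel(),[.55,.03,.3,.2,.6],loss="soft_l1")
print(s.x); print(np.round(f(s.x),1).tolist())
v=s.x; print("pivot",jigpt(v,(-.06,0,.076)),"ball",ball(v[:3],v[3],v[4]),"end heading deg",np.degrees(v[2]-1.745+v[3]))
np.save("fit.npy",v)
for n,q in dict(stop=(-.012,.018,.05),bridge1=(.03,.08,.074),barS=(.03,-.11,.043),barMid=(.03,0,.043)).items(): print(n,jigpt(v,q))
E
```

```text
[ 0.53610948 -0.06266692  0.28305415  0.25082673  0.75999354]
[[-1.8, -1.3], [-0.4, -0.2], [-2.8, -1.4], [-0.4, 0.1], [-3.5, -2.1], [-0.3, -3.6], [3.3, 1.7], [0.4, -2.2], [-0.6, -2.0], [-3.7, -1.5], [-1.4, -0.4], [-1.4, 1.4], [-1.0, -1.8], [0.1, 0.1], [-0.0, -0.4]]Traceback (most recent call last):
  File "<stdin>", line 15, in <module>
  File "h.py", line 5, in jigpt
    x,y,a=p; c,s=np.cos(a),np.sin(a); return np.array([x+c*q[0]-s*q[1],y+s*q[0]+c*q[1],q[2]])
    ^^^^^
ValueError: too many values to unpack (expected 3)
```

```bash
python3 - <<'E'
from h import *
v=np.array([0.53610948,-0.06266692,0.28305415,0.25082673,0.75999354]);np.save("fit.npy",v)
p=v[:3];P=jigpt(p,(-.06,0,0));print("pivot",P,"ball",ball(p,*v[3:]))
for st in [.25,.5,.75,1,1.25,1.5,1.745]:
    h=p[2]-1.745+st;u=np.array([np.cos(h),np.sin(h)]);n=np.array([-u[1],u[0]])
    print(st,"push yaw",round(np.degrees(h)+90,1),"tcp",np.round(P[:2]+.06*u-.0245*n,4))
E
python3 -m jog '[[[-0.05,-0.04,0],[0,0,7],-1],[[-0.1,-0.08,0],[0,0,14],-1],[[-0.15,-0.12,0],[0,0,21],-1],[[-0.2,-0.15,0],[0,0,21],-1],[[-0.2,-0.15,0],[0,0,21],-1],[[-0.2,-0.15,0],[0,0,21],-1],[[-0.2,-0.15,0],[0,0,21],-1]]'
python3 - <<'E'
from plant import robot
import cv2
for n,(x0,y0,w,h) in dict(scene=(190,160,180,160),side=(260,150,170,180)).items():
    im=robot.get_image(n);cv2.imwrite(f"pics/{n}1.png",im[:,:,::-1]);s=3
    im=cv2.resize(im[y0:y0+h,x0:x0+w,::-1],None,fx=s,fy=s,interpolation=cv2.INTER_CUBIC)
    for i in range(0,w,20): cv2.putText(im,str(x0+i),(i*s,8),0,.3,(0,0,255))
    for i in range(0,h,20): cv2.putText(im,str(y0+i),(0,i*s+4),0,.3,(0,0,255))
    cv2.imwrite(f"pics/{n}1c.png",im)
E
```

```text
pivot [ 0.47849706 -0.07942429  0.        ] ball [ 0.52351093 -0.19913107  0.11986623]
0.25 push yaw 20.6 tcp [ 0.4766 -0.1442]
0.5 push yaw 34.9 tcp [ 0.4927 -0.1427]
0.75 push yaw 49.2 tcp [ 0.5079 -0.1372]
1 push yaw 63.5 tcp [ 0.5213 -0.1281]
1.25 push yaw 77.9 tcp [ 0.532 -0.116]
1.5 push yaw 92.2 tcp [ 0.5394 -0.1016]
1.745 push yaw 106.2 tcp [ 0.543  -0.0862]
time: 1.02
position: [0.4509, -0.1495, 0.2056]
tool_rot: [0.583, 0.4, 0.583, -0.4]
force: [-0.1, -0.2, -0.6]
gripper_width: 0.29
```

View pics/scene1c.png

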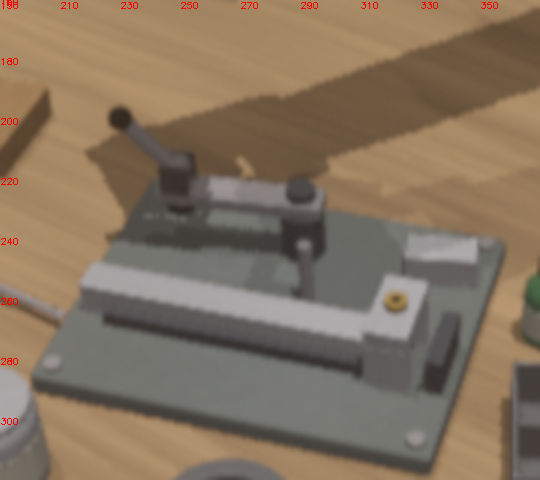

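View pics/side1c.png

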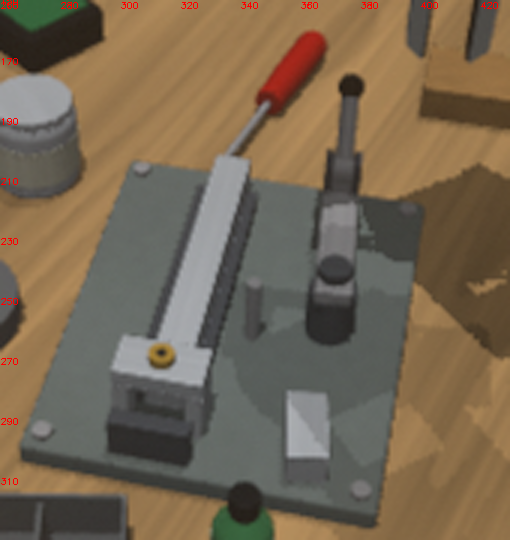

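Candidates, by scene pixel:
- Bar: the aluminium bar in the jig is at (265,268). The look-alikes are the offcut on the plate (337,243), the blue bar on the counter (455,258) and the wooden block (187,200). I choose the aluminium one.
- Strap and lever: there is only one strap. Its bolt is at (290,223), its fork at (249,220) and the lever ball at (230,199). The side crop shows the ball at (377,179).

Next I'll refit with the unobstructed scene view.

Run:
```python
from plant import robot
from h import *
from scipy.optimize import least_squares
M={n:robot.camera_model(n) for n in ["scene","side"]}
O=[("side",(.11,-.14,.018),(304.3,204)),("side",(-.11,-.14,.018),(401.3,218)),("side",(.11,.14,.018),(267,300.5)),("side",(-.11,.14,.018),(385.3,321.5)),
("scene",(-.11,.14,.018),(358,241.2)),("scene",(.11,.14,.018),(333.5,315)),("scene",(.11,-.14,.018),(202,286.5)),
("side",(-.06,0,.076),(372,239)),("scene",(-.06,0,.076),(290.3,222.8)),
("side",(.0425,-.11,.043),(331,217)),("side",(.0175,-.11,.043),(343,218)) ][:9]
B=[("side",(377,178.7)),("scene",(230.3,199.3))]
def f(v):
    r=[proj(M[n],jigpt(v[:3],q))-np.array(u) for n,q,u in O]+[proj(M[n],ball(v[:3],v[3],v[4]))-np.array(u) for n,u in B]
    return np.array(r)
s=least_squares(lambda v:f(v).ravel(),[.55,.03,.3,.2,.6],loss="soft_l1")
v=s.x;print(v); print(np.round(f(v),1).tolist());np.save("fit.npy",v)
p=v[:3];P=jigpt(p,(-.06,0,0));print("pivot",P,"ball",ball(p,*v[3:]))
for st in [v[3]-.3,v[3],.5,.75,1,1.25,1.5,1.745]:
    h=p[2]-1.745+st;u=np.array([np.cos(h),np.sin(h)]);n=np.array([-u[1],u[0]])
    print(round(st,2),"push yaw",round(np.degrees(h)+90,1),"tcp",np.round(P[:2]+.06*u-.0245*n,4))
print(robot.state()["position"],robot.state()["gripper_width"])
```

```text
[ 0.53477162 -0.06152916  0.28551531  0.2607441   0.74891058]
[[-1.7, -0.8], [-0.2, -0.1], [-2.1, -1.0], [0.3, 0.8], [1.1, -2.5], [0.7, -2.3], [-2.8, -2.0], [-0.7, 0.2], [-0.0, -1.0], [-0.3, 0.8], [-0.3, -0.6]]
pivot [ 0.47720062 -0.07842828  0.        ] ball [ 0.52353132 -0.19715493  0.12028371]
-0.04 push yaw 4.1 tcp [ 0.4571 -0.14  ]
0.26 push yaw 21.3 tcp [ 0.4762 -0.1432]
0.5 push yaw 35.0 tcp [ 0.4916 -0.1416]
0.75 push yaw 49.3 tcp [ 0.5068 -0.1361]
1 push yaw 63.7 tcp [ 0.5201 -0.127 ]
1.25 push yaw 78.0 tcp [ 0.5308 -0.1149]
1.5 push yaw 92.3 tcp [ 0.5381 -0.1005]
1.75 push yaw 106.4 tcp [ 0.5417 -0.085 ]
[ 0.45079107 -0.14937964  0.20541045] 0.20489010442506825
```

```bash
python3 -m jog '[[[0,-0.003,-0.03],[0,0,0],-1],[[0,-0.003,-0.06],[0,0,0],-1],[[0,-0.003,-0.09],[0,0,0],-1],[[0,-0.003,-0.12],[0,0,0],-1],[[0,-0.003,-0.14],[0,0,0],-1],[[0,-0.003,-0.153],[0,0,0],-1],[[0,-0.003,-0.153],[0,0,0],-1],[[0,-0.003,-0.153],[0,0,0],-1]]'
python3 - <<'E'
from plant import robot
import cv2
for n,(x0,y0,w,h) in dict(scene=(170,140,200,180),side=(280,130,170,180)).items():
    im=robot.get_image(n);cv2.imwrite(f"pics/{n}2.png",im[:,:,::-1]);s=3
    im=cv2.resize(im[y0:y0+h,x0:x0+w,::-1],None,fx=s,fy=s,interpolation=cv2.INTER_CUBIC)
    cv2.imwrite(f"pics/{n}2c.png",im)
E
```

```text
time: 2.12
position: [0.4508, -0.1533, 0.0533]
tool_rot: [0.583, 0.4, 0.582, -0.4]
force: [0.5, 0.8, 0.9]
gripper_width: 0.001
```

View pics/scene2c.png

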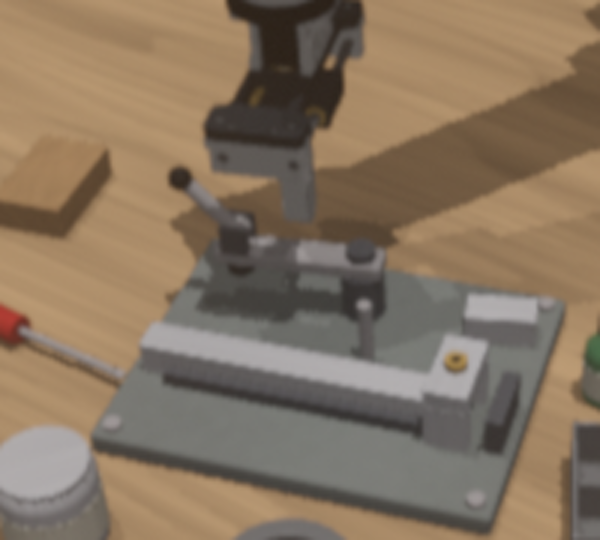

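View pics/side2c.png

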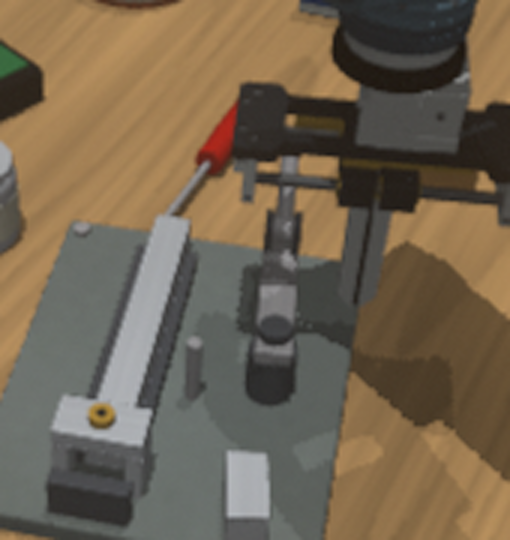

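The fingers are shut, beside the strap's trailing face at about scene (269,210). They clear the ball at scene (230,199) and sit above the plate. Now I start the swing.

```bash
python3 -m jog '[[[0.013,0.005,0],[0,0,0],-1],[[0.026,0.010,0],[0,0,0],-1],[[0.034,0.0105,0],[0,0,7],-1],[[0.042,0.0115,0],[0,0,14],-1],[[0.0495,0.0137,0],[0,0,21],-1],[[0.057,0.017,0],[0,0,28],-1],[[0.064,0.021,0],[0,0,35],-1],[[0.070,0.026,0],[0,0,42],-1],[[0.076,0.032,0],[0,0,49.5],-1],[[0.081,0.038,0],[0,0,57],-1],[[0.081,0.038,0],[0,0,57],-1]]'
python3 - <<'E'
from plant import robot
import cv2
for n,(x0,y0,w,h) in dict(scene=(170,120,200,200),side=(260,130,170,190)).items():
    im=robot.get_image(n);cv2.imwrite(f"pics/{n}3.png",im[:,:,::-1]);s=3
    im=cv2.resize(im[y0:y0+h,x0:x0+w,::-1],None,fx=s,fy=s,interpolation=cv2.INTER_CUBIC)
    cv2.imwrite(f"pics/{n}3c.png",im)
E
```

```text
time: 3.6
position: [0.5319, -0.1144, 0.0525]
tool_rot: [0.703, 0.074, 0.703, -0.074]
force: [-0.9, 0.5, -1.3]
gripper_width: 0.007
```

View pics/scene3c.png

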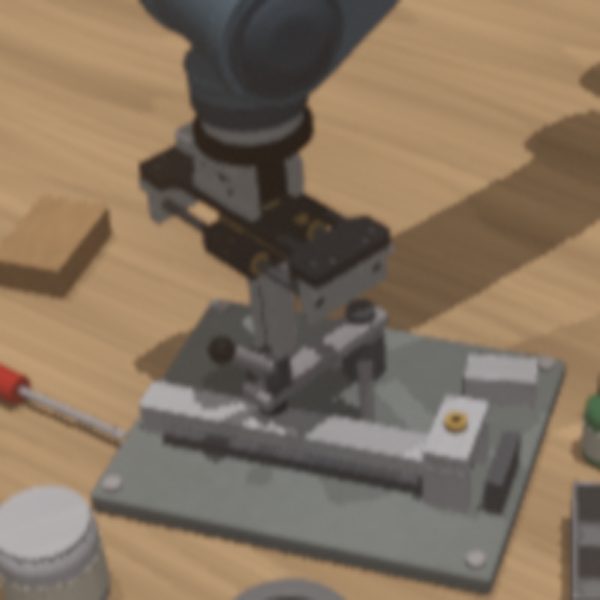

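View pics/side3c.png

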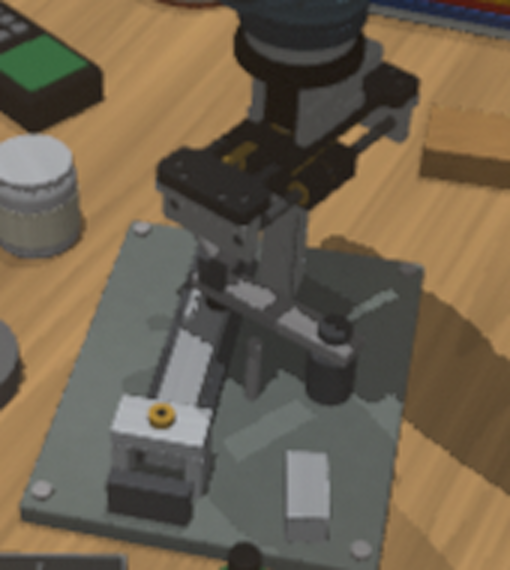

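The strap is following (scene shows it at about heading −12°, with the fork at (262,248)), and the foot is passing clear above the bar. I continue to the stop.

```bash
python3 -m jog '[[[0.004,0.007,0],[0,0,7],-1],[[0.007,0.0145,0],[0,0,14],-1],[[0.009,0.022,0],[0,0,21],-1],[[0.0105,0.028,0],[0,0,26],-1],[[0.0107,0.030,0],[0,0,28],-1],[[0.0104,0.031,0],[0,0,28.4],-1],[[0.0104,0.031,0],[0,0,28.4],-1]]'
python3 - <<'E'
from plant import robot
import cv2
for n,(x0,y0,w,h) in dict(scene=(170,120,200,200),side=(260,130,170,190)).items():
    im=robot.get_image(n);cv2.imwrite(f"pics/{n}4.png",im[:,:,::-1]);s=3
    im=cv2.resize(im[y0:y0+h,x0:x0+w,::-1],None,fx=s,fy=s,interpolation=cv2.INTER_CUBIC)
    cv2.imwrite(f"pics/{n}4c.png",im)
E
```

```text
time: 4.58
position: [0.5419, -0.0868, 0.0526]
tool_rot: [0.7, -0.102, 0.7, 0.098]
force: [0.5, -9.4, -3.6]
gripper_width: 0.002
```

View pics/scene4c.png

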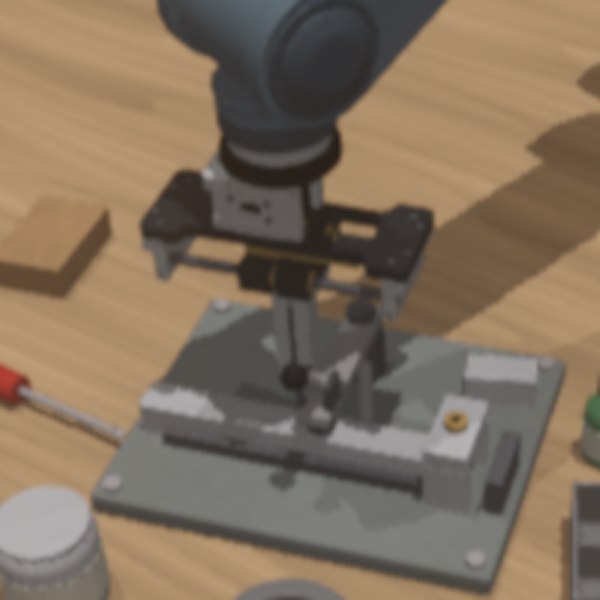

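View pics/side4c.png

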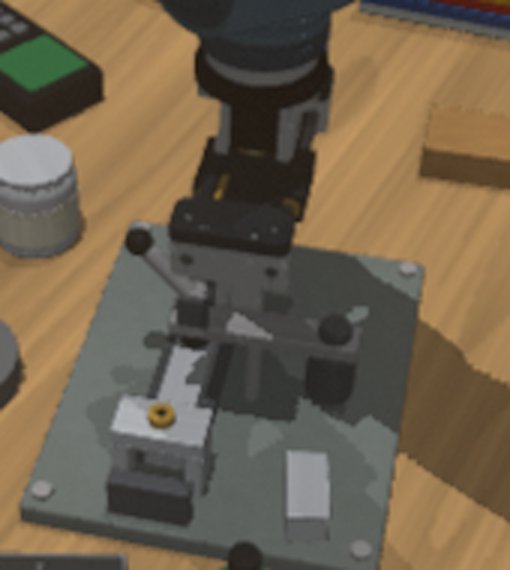

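Run:
```python
from plant import robot
from h import *
from scipy.optimize import least_squares
v=np.load("fit.npy");M={n:robot.camera_model(n) for n in ["scene","side"]}
B=[("side",(306.7,209.7)),("scene",(267.7,245.7))]
for st in (1.745,1.70,1.65): print(st,[np.round(proj(M[n],ball(v[:3],st,v[4]))-np.array(u),1).tolist() for n,u in B])
s=least_squares(lambda w:np.concatenate([proj(M[n],ball(v[:3],*w))-np.array(u) for n,u in B]),[1.7,.7]);print(s.x,s.fun)
p=v[:3];P=jigpt(p,(-.06,0,0));h=p[2];u=np.array([np.cos(h),np.sin(h)]);print("u",u,"P",P,"st",robot.state()["force"],robot.state()["position"])
for lv in (.7,.75,.9,1.05,1.2,1.35,1.5):
  b=ball(p,1.745,lv);print(lv,np.round(b,4),"top",round(b[2]+.009,4))
```

```text
1.745 [[-1.5, 1.6], [0.5, -0.6]]
1.7 [[-0.7, -0.3], [-2.3, -1.1]]
1.65 [[0.4, -2.5], [-5.4, -1.9]]
[1.72723762 0.73781076] [-0.94778386  0.69648717 -0.52488777 -1.09111496]
u [0.95951664 0.28165193] P [ 0.47720062 -0.07842828  0.        ] st [  0.19254829 -10.07643767  -2.8010304 ] [ 0.54194043 -0.08682106  0.05259267]
0.7 [ 0.5976 -0.0431  0.1221] top 0.1311
0.75 [ 0.5995 -0.0425  0.1202] top 0.1292
0.9 [ 0.6049 -0.0409  0.1142] top 0.1232
1.05 [ 0.6093 -0.0396  0.1074] top 0.1164
1.2 [ 0.6127 -0.0386  0.0999] top 0.1089
1.35 [ 0.615 -0.038  0.092] top 0.101
1.5 [ 0.6162 -0.0376  0.0839] top 0.0929
```

The arm reads about 10 N against the strap, where friction alone would give about 1 N. The ball pixels, scene (268,246) and side (307,210), fit strap ≈1.73 to 1.745, so it is at its stop. Next I back off, rise and go over the ball.

```bash
python3 -m jog '[[[0.0035,-0.012,0],[0,0,0],-1],[[0.0066,-0.024,0],[0,0,0],-1],[[0.0066,-0.024,0.04],[0,0,0],-1],[[0.0066,-0.024,0.08],[0,0,0],-1],[[0.0066,-0.024,0.113],[0,0,0],-1],[[0.02,-0.01,0.113],[0,0,0],-1],[[0.04,0.015,0.113],[0,0,0],-1],[[0.057,0.041,0.113],[0,0,0],-1],[[0.057,0.041,0.1],[0,0,0],-1],[[0.057,0.041,0.085],[0,0,0],-1],[[0.057,0.041,0.085],[0,0,0],-1]]'
python3 - <<'E'
from plant import robot
import cv2
for n,(x0,y0,w,h) in dict(scene=(170,120,200,200),side=(260,130,170,190)).items():
    im=robot.get_image(n);cv2.imwrite(f"pics/{n}5.png",im[:,:,::-1]);s=3
    im=cv2.resize(im[y0:y0+h,x0:x0+w,::-1],None,fx=s,fy=s,interpolation=cv2.INTER_CUBIC)
    cv2.imwrite(f"pics/{n}5c.png",im)
E
```

```text
time: 6.05
position: [0.5964, -0.0432, 0.1344]
tool_rot: [0.698, -0.1, 0.702, 0.101]
force: [0.2, 0.4, 0.9]
gripper_width: 0.008
```

View pics/scene5c.png

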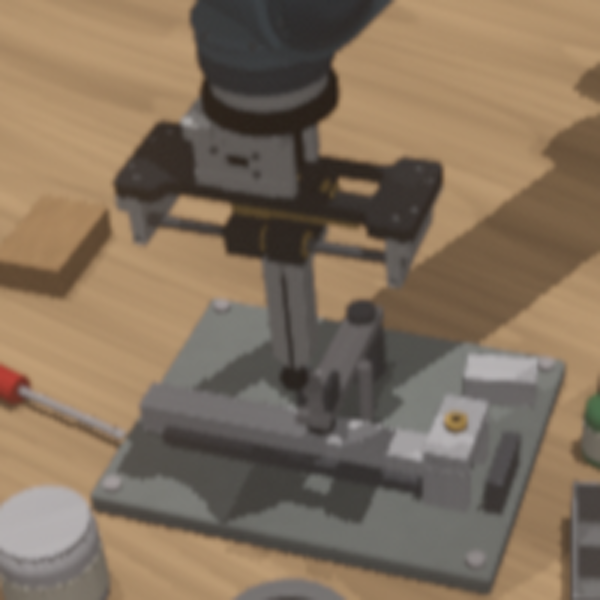

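View pics/side5c.png

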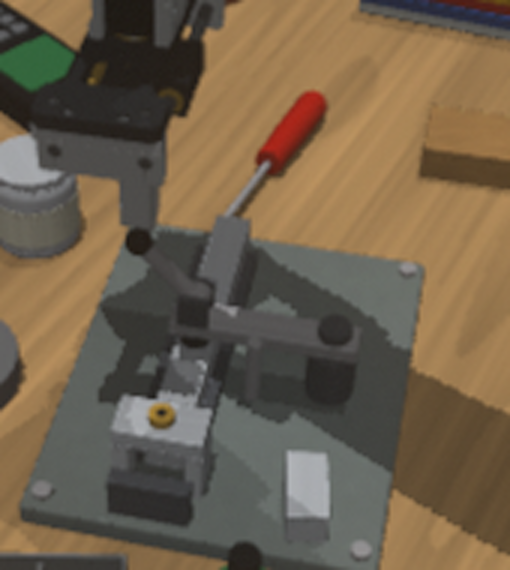

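The fingertips are centred over the black ball (side crop, ball at (307,210)), and the strap still lies against the stop pin. Now I push the lever down along its arc.

```bash
python3 -m jog '[[[0.001,0.001,-0.004],[0,0,0],-1],[[0.004,0.002,-0.008],[0,0,0],-1],[[0.007,0.003,-0.013],[0,0,0],-1],[[0.010,0.004,-0.018],[0,0,0],-1],[[0.012,0.0045,-0.022],[0,0,0],-1],[[0.014,0.005,-0.027],[0,0,0],-1],[[0.016,0.0055,-0.032],[0,0,0],-1],[[0.017,0.006,-0.037],[0,0,0],-1],[[0.018,0.006,-0.040],[0,0,0],-1],[[0.018,0.006,-0.042],[0,0,0],-1],[[0.018,0.006,-0.042],[0,0,0],-1]]'
python3 - <<'E'
from plant import robot
import cv2
for n,(x0,y0,w,h) in dict(scene=(170,120,200,200),side=(260,130,170,190)).items():
    im=robot.get_image(n);cv2.imwrite(f"pics/{n}6.png",im[:,:,::-1]);s=3
    im=cv2.resize(im[y0:y0+h,x0:x0+w,::-1],None,fx=s,fy=s,interpolation=cv2.INTER_CUBIC)
    cv2.imwrite(f"pics/{n}6c.png",im)
E
```

```text
time: 7.52
position: [0.6165, -0.037, 0.0954]
tool_rot: [0.7, -0.101, 0.7, 0.101]
force: [3.8, 1.7, 3.5]
gripper_width: 0.003
```

View pics/scene6c.png

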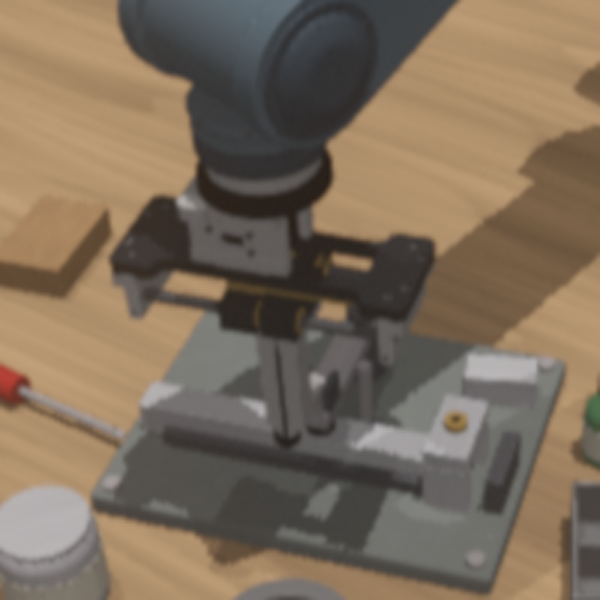

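View pics/side6c.png

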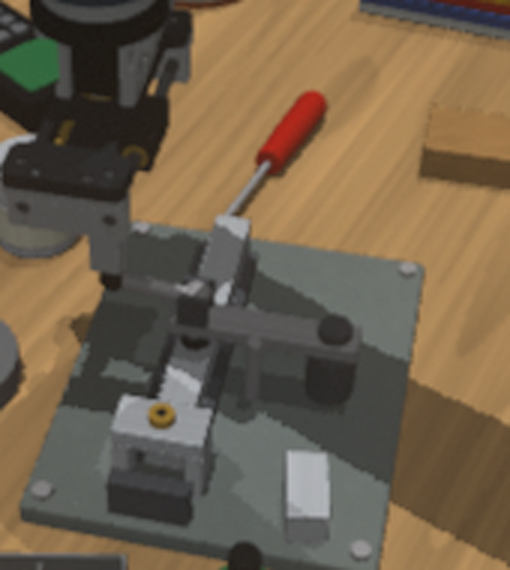

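The lever is nearly level, and the 3.5 N reading is only its own resistance, so it has not reached the stop. I push a few mm further in steps.

```bash
python3 -m jog '[[[0,0.0003,-0.0015],[0,0,0],-1],[[0,0.0005,-0.003],[0,0,0],-1],[[0,0.0005,-0.003],[0,0,0],-1]]'; python3 -m jog '[[[0,0,-0.001],[0,0,0],-1],[[0,0,-0.0015],[0,0,0],-1],[[0,0,-0.0015],[0,0,0],-1]]'
```

```text
time: 8.0
position: [0.6164, -0.0366, 0.0924]
tool_rot: [0.7, -0.101, 0.7, 0.101]
force: [2.0, 0.0, 3.7]
gripper_width: 0.004
time: 8.38
position: [0.6166, -0.0367, 0.092]
tool_rot: [0.7, -0.101, 0.7, 0.101]
force: [0.1, 1.0, 9.3]
gripper_width: 0.0
```

```bash
python3 -m jog '[[[0,0,-0.001],[0,0,0],-1],[[0,0,-0.002],[0,0,0],-1],[[0,0,-0.002],[0,0,0],-1]]'
```

```text
time: 8.75
position: [0.6169, -0.0367, 0.0914]
tool_rot: [0.7, -0.101, 0.7, 0.101]
force: [-3.8, 1.5, 15.1]
gripper_width: 0.01
```

A firm 15 N with almost no further travel means the lever is on its stop. I retreat straight up, move aside and check.

```bash
python3 -m jog '[[[0,0,0.005],[0,0,0],-1],[[0,0,0.03],[0,0,0],-1],[[0,0,0.07],[0,0,0],-1],[[0,0,0.12],[0,0,0],-1],[[0,0,0.16],[0,0,0],-1],[[-0.03,-0.05,0.18],[0,0,0],-1],[[-0.06,-0.1,0.19],[0,0,0],-1],[[-0.09,-0.15,0.19],[0,0,0],-1],[[-0.12,-0.2,0.19],[0,0,0],-1],[[-0.12,-0.2,0.19],[0,0,0],-1],[[-0.12,-0.2,0.19],[0,0,0],-1]]'
python3 - <<'E'
from plant import robot
import cv2
for n,(x0,y0,w,h) in dict(scene=(190,180,180,140),side=(255,180,160,150)).items():
    im=robot.get_image(n);cv2.imwrite(f"pics/{n}7.png",im[:,:,::-1]);s=4
    im=cv2.resize(im[y0:y0+h,x0:x0+w,::-1],None,fx=s,fy=s,interpolation=cv2.INTER_CUBIC)
    cv2.imwrite(f"pics/{n}7c.png",im)
E
```

```text
time: 10.12
position: [0.4958, -0.2358, 0.2776]
tool_rot: [0.699, -0.1, 0.701, 0.102]
force: [-0.2, 0.2, -1.0]
gripper_width: 0.004
```

View pics/scene7c.png

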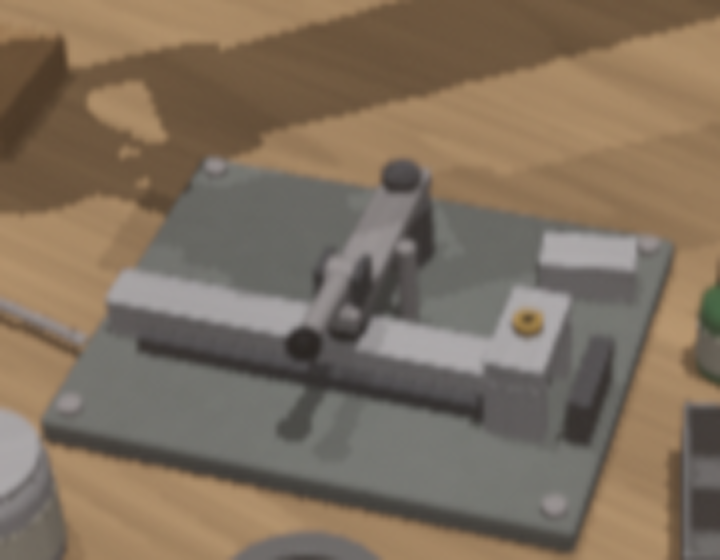

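View pics/side7c.png

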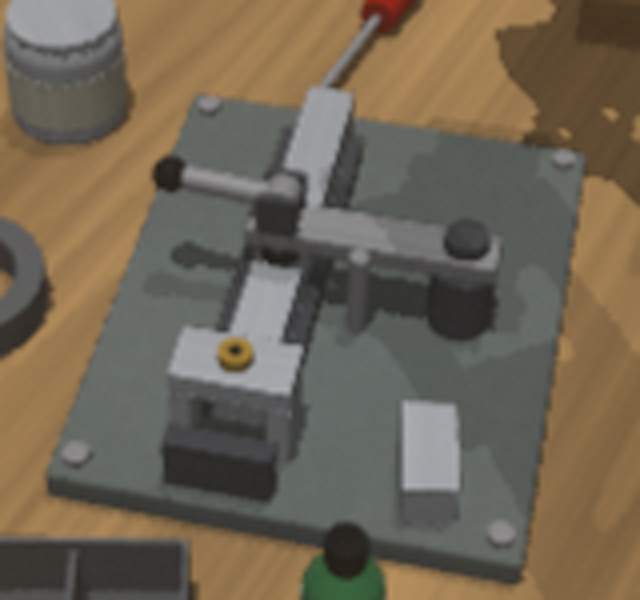

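View pics/scene7.png

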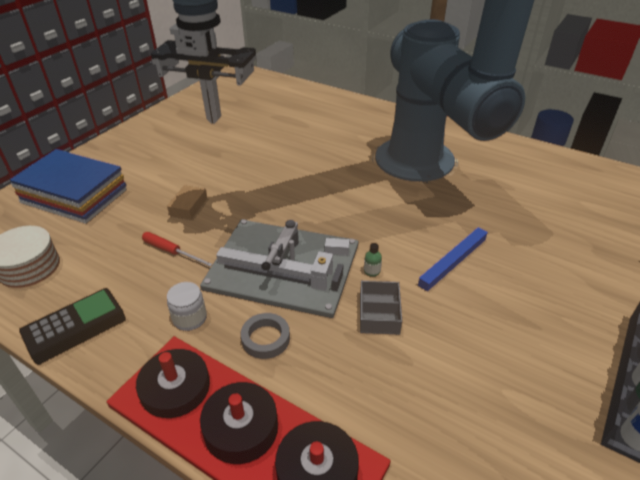

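The strap lies across the bar against the pin. The lever is level and pointing outward, with the ball at scene (266,265) and side (297,223). Last, I check the numbers and whether the bar moved.

Run:
```python
from plant import robot
from h import *
import cv2
from scipy.optimize import least_squares
v=np.load("fit.npy");M={n:robot.camera_model(n) for n in ["scene","side"]}
B=[("side",(297.5,223.3)),("scene",(265.8,265.5))]
s=least_squares(lambda w:np.concatenate([proj(M[n],ball(v[:3],*w))-np.array(u) for n,u in B]),[1.7,1.4]);print(s.x,s.fun)
print([np.round(proj(M[n],ball(v[:3],1.745,1.5)),1) for n in M], robot.state()["force"])
a=cv2.imread("pics/side1.png");b=cv2.imread("pics/side7.png")
r=[x[165:335,235:405] for x in (a,b)]
cv2.imwrite("pics/cmp.png",cv2.resize(np.hstack(r),None,fx=2.3,fy=2.3,interpolation=cv2.INTER_CUBIC))
for nm,(x,y,w,h) in dict(barS_side=(328,200,22,14),bridge=(295,262,40,40),offcut=(352,278,20,35)).items():
    t=a[y:y+h,x:x+w];R=cv2.matchTemplate(b[y-6:y+h+6,x-6:x+w+6],t,cv2.TM_CCOEFF_NORMED);print(nm,cv2.minMaxLoc(R)[1::2])
a=cv2.imread("pics/scene1.png");b=cv2.imread("pics/scene7.png")
for nm,(x,y,w,h) in dict(barS_scene=(212,242,30,22),offcut=(322,234,32,24)).items():
    t=a[y:y+h,x:x+w];R=cv2.matchTemplate(b[y-6:y+h+6,x-6:x+w+6],t,cv2.TM_CCOEFF_NORMED);print(nm,cv2.minMaxLoc(R)[1::2])
```

```text
[1.73009767 1.5044738 ] [-0.49723858  0.36439463 -0.32210638 -0.34483099]
[array([266.5, 265.3]), array([296.7, 224.3])] [-0.12885495  0.14579734 -0.13074884]
barS_side (0.9990108609199524, (6, 6))
bridge (0.9995391964912415, (6, 6))
offcut (0.9627787470817566, (6, 6))
barS_scene (0.9881222248077393, (6, 6))
offcut (0.9701876044273376, (6, 6))
```

View pics/cmp.png

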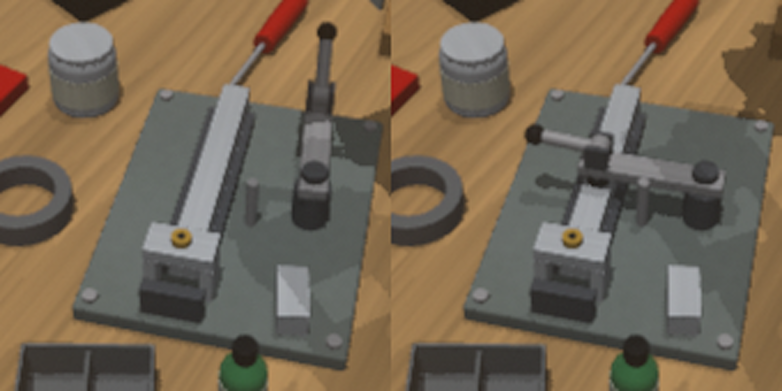

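The before and after crops match: the bar end, bridge, offcut, tin, tape and oil bottle are at unchanged pixels, and the strap touches the pin. I hand in.

```bash
python3 -c "
from plant import robot
print(robot.close_job(), robot.state()['time'])"
```

```text
the job is handed in; nothing more can be done
the job is handed in; nothing more can be done
```

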